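# Find the hinged inlet cover and tip it open

### The arm

A 6-joint arm with a two-finger parallel gripper is mounted at the origin on the work surface. World frame = base frame: x ahead of the robot, y to its left, z up, the work surface at z = 0. Lengths are in m, angles in rad, forces in N, time in s.
With the tool pointing down it reaches from about 0.275 to 0.875 m from the base axis. Payload 12.5 kg.
Tool frame: the origin (TCP) lies at the very end of the fingers, on their centre line; the grasp point (between the pads) lies 19 mm behind it; x points along the fingers, y is the direction in which the jaws open and shut, and the axes are right-handed (so a half turn about x gives the same grasp; the last joint's range is limited). The gripper opens to 85 mm and grips with 20 to 120 N. Pads are 22 mm wide; open, the fingers measure 114 mm over their backs; the gripper's body (76 mm by 85 mm) begins 54 mm behind the grasp point. The pads swing forward as they close: fully open they stand 13 mm farther back than shut.
Start: joints at [-1.374, 0.351, 1.652, -0, 1.139, -0.085], TCP at [0.153, -0.528, 0.231] pointing down, gripper open.
Joint ranges: [-2.75, 2.75], [-0.79, 2.1], [0.01, 2.65], [-1.57, 4.71], [0.07, 3.14], [-2.87, 2.87]. Speed limits (rad/s): [2.22, 2.22, 2.79, 3.14, 3.14, 3.14].

### API

Orientations are given as a 3x3 rotation matrix whose columns are the frame's x, y, z axes.
In Python, from bench import manip gives the robot as it stands. Calls block until the motion is done:
- manip.move_ptp(position, orientation): joint-space move of the TCP to a pose.
- manip.move_l(position, attitude=None, max_speed=0.15): straight line of the TCP; attitude=None keeps the orientation; max_speed is the mean speed in m/s.
- manip.move_j(angles): joint-space move.
- manip.set_gripper(opening, effort=None): opening from 0.0 (shut) to 1.0 (fully open); effort is the grip in N (None keeps the last); returns when the fingers have stopped.
- manip.dwell(seconds).
- manip.inverse_kinematics(position, orientation): joint angles nearest the present ones, or None.
- manip.grab_frame(name): name is "scene" or "side" or "wrist"; returns (picture, depth): 420x560x3 uint8, red, green, blue; 420x560 float32, m along the optical axis (not along the pixel's ray), 0 where there is no reading.
- manip.get_calibration(name): a dict with "camera_matrix" (3x3 intrinsics, pixels), "R" (3x3) and "t" (3): a world point X has camera coordinates R X + t. Camera axes: x right, y down, z forward; pixel columns grow to the right and rows downward; lengths in m; the calibration is good to about 2 mm. A picture is of the moment at which its call begins: read the wrist's pose just before it. get_calibration takes no time and is no camera call; for the wrist camera it gives the pose at the moment of the call.
A pose or a line that the arm cannot do raises manip.Unreachable and nothing moves.
- manip.sign_off(): hands the job in, once; it reports no verdict.
Trained networks look in the newest picture that a camera, given by its name, has taken for a name from the list of things; names that differ only in an ending like _2 or _b are one class to them, and where a whole thing is asked for, a point or a joint stands for the part that bears it (a point fixed in the world has none). Each returns a list of dicts, best first, with "confidence" (0 to 1); they miss things now and then, are a little off and sometimes report something else, mostly with a low value. They report only what shows in the picture. A call takes as long as a camera call.
- manip.look_for(camera, name): "at" ([x, y, z] in m, in world coordinates, good to about 4 mm: the middle of the surface that is visible of it).
Readings, each from a call of its own:
- manip.current_time(): time.
- manip.current_qpos(): joint angles.
- manip.current_joint_vel(): joint speeds.
- manip.current_joint_torque(): joint torques, N m.
- manip.current_ee_pos(): TCP position.
- manip.current_tcp_rot(): TCP orientation.
- manip.current_force(): force on the tool from outside, world axes, zero at the start.
- manip.current_ft_torque(): the same for the moment, N m.
- manip.current_grip_width(): opening from 0.0 (shut) to 1.0 (fully open).
Only numpy, scipy, OpenCV 4.12 (cv2) and the standard library are available. Lean on these libraries where they do the work, as an engineer would, in place of code of your own. Each camera call takes 0.05 s, during which the arm holds its last target. There are 200 camera calls.

### The job

The inlet module has four covers that look alike: three are blanks and one is hinged over the inlet. Press the ribbed end of the covers gently with the shut fingertips until you find the one that rocks, then push that one fully open to its stop and leave it standing open. Use only the fingertips: do not pinch or pick up anything, and leave the loose vials, nuts, tin, rack and wrench where they are.

Things in the scene. Friction and masses are not known exactly. Their poses are not given: they have to be found in the camera images.
- module: the inlet module, a low light-grey bench instrument, fixed: 480 mm wide (y), 320 mm deep (x), its flat top deck 120 mm above the table; origin at the centre of its underside, x to its rear (away from the robot), y to its left, z up. A row of four covers, 112 mm apart, is let into the deck; 78 mm behind their rear edges stands a raised box 36 mm high
- cover1 (a point): the leftmost (+y) of four look-alike covers: a grey plastic plate 105 (x) by 80 (y) by 5 mm, flush with the deck. This point: on its hinge line, mid-width, on its top face; axes as the module's; fixed to the deck (does not tip). The plate reaches 50 mm ahead of the line and 55 mm behind it (+x), with low ribs (the press pad) 18 to 45 mm behind it. Three covers are blanks on a gasket (1 to 3 mm give); any one is hinged
- cover2 (a point): the cover second from the left, alike in looks, size and layout to cover1: this point is on its hinge line, mid-width, on its top face
- cover3 (a point): the cover third from the left, alike in looks, size and layout to cover1: this point is on its hinge line, mid-width, on its top face
- cover4 (a point): the cover fourth from the left, alike in looks, size and layout to cover1: this point is on its hinge line, mid-width, on its top face. Under the hinged cover is a well 85 mm deep, as wide as the plate; the inlet stands in its front half, 31 mm below the deck; its rear half is empty
- cover (a joint): tilt of the hinged cover, whichever it is (rad): 0 shut; grows as its rear (ribbed) end goes down into the well and its front end rises; stop at 1.15, front edge then about 43 mm above the deck. The pin lies 5 mm under the top face. Its friction (about 0.08 N m: 3 N at 30 mm) holds it wherever it is left; pressed ahead of the pin it does not move
- vial_a_mid (a point): a glass vial with a yellow cap, 22.5 mm across, 46 mm tall, loose, standing on the deck in front of the covers (left half); this point is at its centre
- vial_b_mid (a point): another such vial, in front of the covers (right half); this point is at its centre
- tin_mid (a point): a round metal septum tin, 44 mm across, 18 mm tall, loose on the deck behind the covers; this point is at its centre
- nut_a_mid (a point): a brass septum nut, 16 mm across, 12 mm tall, loose on the deck between covers 1 and 2; this point is at its centre
- nut_b_mid (a point): another such nut, between covers 2 and 3; this point is at its centre
- rack_mid (a point): a black rack of small capped vials, 130 by 70 mm, 40 mm tall, loose on the table left of the module; this point is at its centre
- wrench_mid (a point): a steel wrench 160 mm long, loose, flat on the table right of the module; this point is near its middle

How it is judged:
On the way:
1. the hinged cover has rocked under the press (value of joint cover above 0.12 rad), for 0.05 s.
At the end, for the whole second after the job is handed in: the hinged cover stands open at rest, tilted more than 1.0 rad (57 degrees; its stop is at 1.15 rad), and every loose thing is within 20 mm of where it stood (value of joint cover above 1 rad and velocity of joint cover between -0.05 and 0.05 rad/s and distance of each of vial_a_mid, vial_b_mid, tin_mid, nut_a_mid, nut_b_mid, rack_mid, wrench_mid from where it was at the start of the episode below 0.02 m); the robot touches nothing.
It fails at once if a loose vial, nut, tin, rack or wrench is pushed, lifted or carried more than 20 mm from its place (distance of any of vial_a_mid, vial_b_mid, tin_mid, nut_a_mid, nut_b_mid, rack_mid, wrench_mid from where it was at the start of the episode above 0.02 m).
It fails at once if the fingers or arm press on something with more than 70 N (contact force between any of the fingers, the arm and anything else above 70 N).
It fails at once if the cover is pinched between the fingers (more than 15 N on its top and on its underside at once) (contact force between the fingers and cover_c0 above 15 N and contact force between the fingers and cover_c1 above 15 N).
It also fails if it takes over 48 s, if anything falls off the work surface, if the arm or the gripper's body presses on something with over 40 N, if the wrist force passes 120 N, or if a joint passes its speed limit or range.

## Working session

There is one attempt and no reset: what is moved stays moved. The work goes in short steps, each a Python script; the robot and the scene stay as the last script left them, time stands still between calls to the robot, and variables do not carry over. Pictures are saved under pics/ and viewed, about 8 in all and at most 12, crops included, and the job is handed in when it is done.

```bash
mkdir -p pics
python3 - <<'E'
from bench import manip as m
import cv2,numpy as np
for c in ("scene","side"):
    p,d=m.grab_frame(c); cv2.imwrite(f"pics/{c}0.png",p[:,:,::-1]); np.savez(f"{c}0.npz",p=p,d=d,**m.get_calibration(c))
    for n in ("module","cover1","cover2","cover3","cover4","cover","vial_a_mid","tin_mid","nut_a_mid","rack_mid","wrench_mid"):
        print(c,n,[(np.round(r["at"],3).tolist(),round(r["confidence"],2)) for r in m.look_for(c,n)])
print(m.current_time(),m.current_force())
E
```

```text
scene module [([0.671, 0.01, 0.119], 0.69)]
scene cover1 [([0.519, 0.236, 0.119], 0.82), ([0.672, 0.015, 0.126], 0.62)]
scene cover2 [([0.519, 0.236, 0.119], 0.82), ([0.672, 0.015, 0.126], 0.62)]
scene cover3 [([0.519, 0.236, 0.119], 0.82), ([0.672, 0.015, 0.126], 0.62)]
scene cover4 [([0.519, 0.236, 0.119], 0.82), ([0.672, 0.015, 0.126], 0.62)]
scene cover [([0.519, 0.236, 0.119], 0.82), ([0.672, 0.015, 0.126], 0.62)]
scene vial_a_mid [([0.516, 0.237, 0.121], 0.66)]
scene tin_mid [([0.615, 0.191, 0.138], 0.66)]
scene nut_a_mid []
scene rack_mid [([0.505, 0.457, 0.021], 0.78)]
scene wrench_mid [([0.431, -0.45, 0.011], 0.66)]
side module [([0.535, 0.142, 0.122], 0.62)]
side cover1 [([0.537, 0.152, 0.117], 0.77)]
side cover2 [([0.537, 0.152, 0.117], 0.77)]
side cover3 [([0.537, 0.152, 0.117], 0.77)]
side cover4 [([0.537, 0.152, 0.117], 0.77)]
side cover [([0.537, 0.152, 0.117], 0.77)]
side vial_a_mid [([0.421, 0.137, 0.147], 0.72)]
side tin_mid [([0.602, 0.201, 0.138], 0.61)]
side nut_a_mid [([0.485, 0.195, 0.128], 0.55)]
side rack_mid [([0.538, 0.143, 0.125], 0.69), ([0.488, 0.477, 0.024], 0.55)]
side wrench_mid [([0.424, -0.442, 0.012], 0.47)]
1.2 [ 0.96410272 -0.43657846 -0.49073803]
```

View pics/scene0.png

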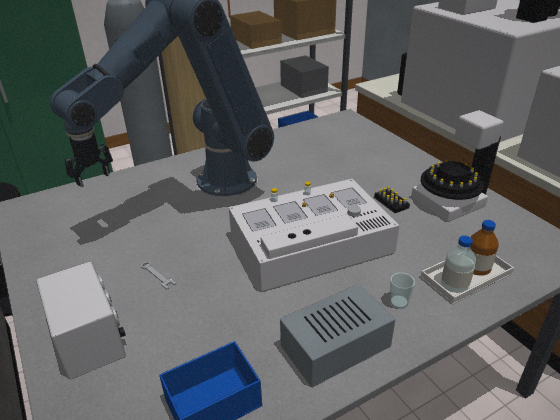

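View pics/side0.png

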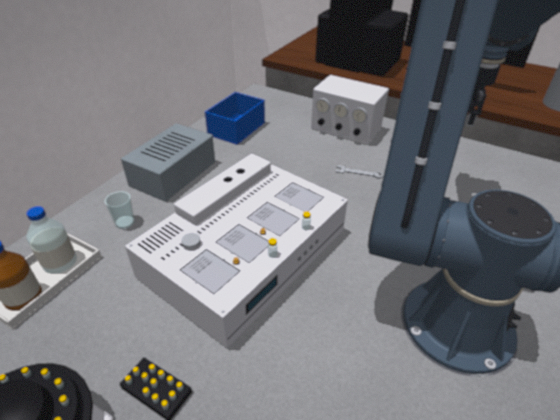

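Both views show the module with a row of four covers; in the side view they run from about (210,270) on the left to (300,195) on the right. The nuts sit between covers, the vials in front, and the tin is behind cover 1 or 2. Next I'll rectify the deck plane to get the pose.

Run:
```python
import cv2,numpy as np
out=[]
for c in ("scene","side"):
    z=np.load(f"{c}0.npz"); K,R,t=z["camera_matrix"],z["R"],z["t"]
    # world->ortho: px u=(0.36-y)*800, v=(0.80-x)*800
    H=K@np.c_[R[:,0],R[:,1],R[:,2]*0.12+t]
    A=np.array([[0,-1/800,.80],[-1/800,0,.36],[0,0,1]])
    out.append(cv2.warpPerspective(z["p"][:,:,::-1],H@A,(520,400),flags=cv2.INTER_CUBIC|cv2.WARP_INVERSE_MAP))
    d=z["d"];v,u=np.mgrid[:420,:560]
    P=(np.stack([(u-K[0,2])/K[0,0]*d,(v-K[1,2])/K[1,1]*d,d],-1)-t)@R
    k=(d>0)&(abs(P[...,2]-.12)<.006)&(P[...,0]>.3)&(P[...,0]<.85)&(abs(P[...,1])<.4)
    k=cv2.morphologyEx(k.astype(np.uint8),cv2.MORPH_OPEN,np.ones((3,3)))>0
    Q=P[k]; print(c,len(Q),np.median(Q[:,2]),cv2.minAreaRect(Q[:,:2].astype(np.float32)))
    print(cv2.boxPoints(cv2.minAreaRect(Q[:,:2].astype(np.float32))))
cv2.imwrite("pics/ortho.png",np.vstack(out)[:, :])
im=np.vstack(out); cv2.imwrite("pics/ortho.png",cv2.resize(np.hstack(out),(800,308)) if 0 else im[:800,:])
```

```text
scene 5842 0.1202456666227886 ((0.5487865805625916, 0.07050198316574097), (0.4865466058254242, 0.33016085624694824), 81.68873596191406)
[[ 0.3502746  -0.14635381]
 [ 0.6769679  -0.1940788 ]
 [ 0.7472986   0.28735778]
 [ 0.42060524  0.33508277]]
side 14711 0.12013222635520172 ((0.5457201600074768, 0.0646856427192688), (0.48511776328086853, 0.3238769471645355), 81.70745086669922)
[[ 0.35049114 -0.1519812 ]
 [ 0.6709819  -0.19869316]
 [ 0.74094915  0.2813525 ]
 [ 0.42045844  0.32806444]]
```

View pics/ortho.png

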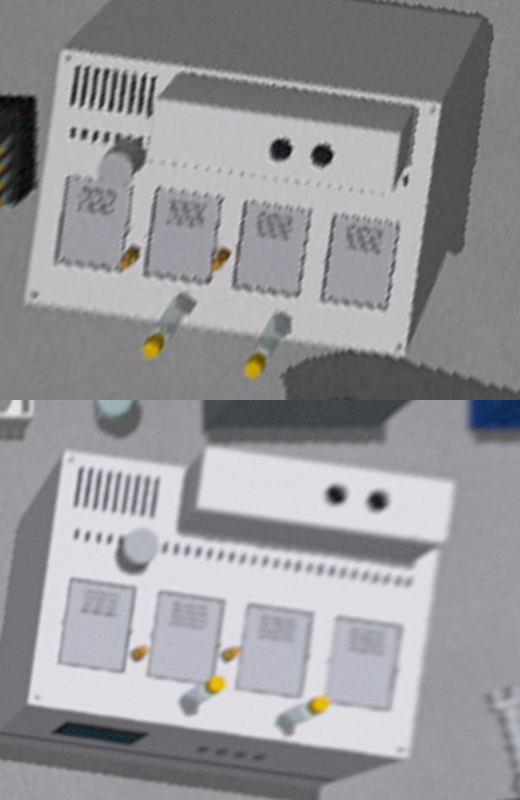

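The rectified views agree. Cover 1's plate centre is at about (0.5205, 0.2405), cover 4's is at about (0.4725, -0.093), and the yaw is about -8.2°. The spacing comes out at 337 mm against 336 mm expected. I'll lean the tool 12° so the gripper body clears the rising front edge, then press from cover 4.

```bash
cat > h.py <<'E'
from bench import manip as m
import numpy as np
c1,c4=np.array([.5205,.2405]),np.array([.4725,-.093])
ym=(c1-c4)/np.linalg.norm(c1-c4); xm=np.array([ym[1],-ym[0]])
X,Y=np.r_[xm,0],np.r_[ym,0]; Z=np.array([0,0,1.])
mid=(c1+c4)/2
L=np.radians(12)
def rot(l=L):
    tx=-np.cos(l)*Z-np.sin(l)*X
    return np.c_[tx,Y,np.cross(tx,Y)]
def pt(i,dx,z):  # dx behind the hinge line of cover i, z above deck
    h=mid+ym*.112*(2.5-i)-xm*.0025
    return np.r_[h+xm*dx,.12+z]
E
python3 - <<'E'
from h import *
for i in (4,3,2,1): print(i,pt(i,.03,.04),m.inverse_kinematics(pt(i,.03,.04),rot()))
m.set_gripper(0.0); print(m.current_time())
m.move_ptp(pt(4,.028,.06),rot()); print(m.current_time(),m.current_ee_pos())
m.move_l(pt(4,.028,.012)); m.dwell(.1); f0=m.current_force(); print(m.current_time(),f0)
for z in np.arange(.005,-.0061,-.001):
    m.move_l(pt(4,.028,z),max_speed=.03); f=m.current_force()-f0
    print(round(z,4),m.current_ee_pos()[2].round(4),f.round(1),m.current_time())
    if f[2]>10: break
E
```

```text
4 [ 0.49978623 -0.09645414  0.16      ] [-0.26852729  0.4660398   1.68752666 -0.02798742  1.19599711 -1.68341273]
3 [0.51574175 0.01440352 0.16      ] [-0.07012901  0.47634234  1.6706      0.01620732  1.20359484 -1.50538371]
2 [0.53169728 0.12526118 0.16      ] [ 0.11982224  0.52193364  1.59454473  0.05737214  1.22808434 -1.33281545]
1 [0.5476528  0.23611884 0.16      ] [ 0.29007784  0.59983583  1.46060358  0.09138951  1.27292438 -1.1730174 ]
1.9667
3.975 [ 0.49777921 -0.09678952  0.1800888 ]
4.5417 [-0.48393636  0.14763948  0.36943049]
0.005 0.125 [ 0.4 -0.1  0.5] 4.925
0.004 0.124 [ 0.2 -0.7 -0.9] 5.175
0.003 0.123 [-0.2 -0.5 -0.6] 5.425
0.002 0.1219 [ 0.6 -0.3 -0.3] 5.675
0.001 0.1212 [0.3 0.2 3.2] 5.925
0.0 0.1204 [-0.7  0.1  6.2] 6.175
-0.001 0.1197 [-1.5  0.6  9.8] 6.425
-0.002 0.1189 [-2.9  0.5 12.8] 6.675
```

Cover 4 pushes back like a spring, at about 4 N/mm, so it's a blank. Next is the rest.

Run:
```python
from h import *
m.move_l(pt(4,.028,.03))
for i in (3,2,1):
    m.move_l(pt(i,.028,.03)); m.move_l(pt(i,.028,.006)); m.dwell(.1); f0=m.current_force()
    print("cover",i,m.current_time()); found=True
    for z in np.arange(.002,-.0081,-.001):
        m.move_l(pt(i,.028,z),max_speed=.03); f=m.current_force()-f0
        print(round(z,4),m.current_ee_pos()[2].round(4),f.round(1))
        if f[2]>11: found=False; break
    if found: print("ROCKS",i,m.current_time()); break
    m.move_l(pt(i,.028,.03))
```

```text
cover 3 8.35
0.002 0.1221 [-0.7 -0.2  0.1]
0.001 0.1213 [-0.7 -0.1  4.1]
0.0 0.1204 [-1.3 -0.5  7.3]
-0.001 0.1197 [-2.4 -0.8  9.3]
-0.002 0.119 [-2.6  0.7 13.5]
cover 2 11.3083
0.002 0.1221 [ 0.4 -1.  -0.2]
0.001 0.1213 [-0.6 -0.9  3.2]
0.0 0.1205 [-1.1 -0.8  6.5]
-0.001 0.1197 [-2.1 -1.4  8.8]
-0.002 0.119 [-2.1 -0.8 11.7]
cover 1 14.2667
0.002 0.1221 [ 0.9 -0.5 -2. ]
0.001 0.1212 [ 0.8 -0.2  0.4]
0.0 0.1201 [ 1.9 -0.1 -0.7]
-0.001 0.119 [ 1.5 -0.2  1. ]
-0.002 0.1179 [1.6 1.1 1.1]
-0.003 0.1169 [ 1.7  0.3 -0.2]
-0.004 0.1159 [1.9 0.3 0.3]
-0.005 0.1149 [ 0.4  0.  -0.2]
-0.006 0.1139 [0.4 0.1 0.9]
-0.007 0.113 [0.2 0.8 1. ]
-0.008 0.1119 [0.2 0.9 1.3]
ROCKS 1 17.05
```

Cover 1 rocks: the force stays around 1 N over about 9 mm of travel. With this lean, going nearly straight down reaches the stop at about z = -34 mm.

Run:
```python
from h import *
f0=np.array([0,0,0.])
def step(dx,z,v=.04):
    m.move_l(pt(1,dx,z),max_speed=v); f=m.current_force()
    print(round(dx,4),round(z,4),m.current_ee_pos().round(4),f.round(1),round(m.current_time(),2)); return np.linalg.norm(f)
for z in np.arange(-.012,-.0281,-.004):
    if step(.028,z)>12: break
else:
    for z in np.arange(-.030,-.0381,-.001):
        if step(.028,z,.03)>12: break
import cv2
p,d=m.grab_frame("side"); cv2.imwrite("pics/s1.png",cv2.resize(p[180:340,100:360,::-1],(780,480),interpolation=2))
```

```text
0.028 -0.012 [0.5457 0.2364 0.1078] [0.  0.4 0.7] 17.3
0.028 -0.016 [0.5457 0.2364 0.1038] [ 1.7 -0.2  0.4] 17.55
0.028 -0.02 [0.5457 0.2364 0.0998] [0.9 1.4 0.3] 17.8
0.028 -0.024 [0.5456 0.2363 0.0956] [0.7 0.9 1.3] 18.05
0.028 -0.028 [0.5455 0.2363 0.0916] [ 1.3 -0.  -1.4] 18.3
0.028 -0.03 [0.5456 0.2364 0.0898] [ 1.1  0.4 -0.8] 18.55
0.028 -0.031 [0.5457 0.2364 0.089 ] [ 1.  -0.4  1.1] 18.8
0.028 -0.032 [0.5457 0.2364 0.088 ] [ 0.8 -0.5  2.2] 19.05
0.028 -0.033 [0.5456 0.2364 0.0869] [2.2 0.3 2.2] 19.3
0.028 -0.034 [0.5457 0.2364 0.0859] [1.1 0.9 1.3] 19.55
0.028 -0.035 [0.5456 0.2364 0.0849] [1.2 0.6 1.6] 19.8
0.028 -0.036 [0.5456 0.2364 0.0839] [0.9 0.3 1.5] 20.05
0.028 -0.037 [0.5456 0.2364 0.0829] [ 2.  -0.4  1.1] 20.3
0.028 -0.038 [0.5456 0.2364 0.0819] [1. 1. 1.] 20.55
```

View pics/s1.png

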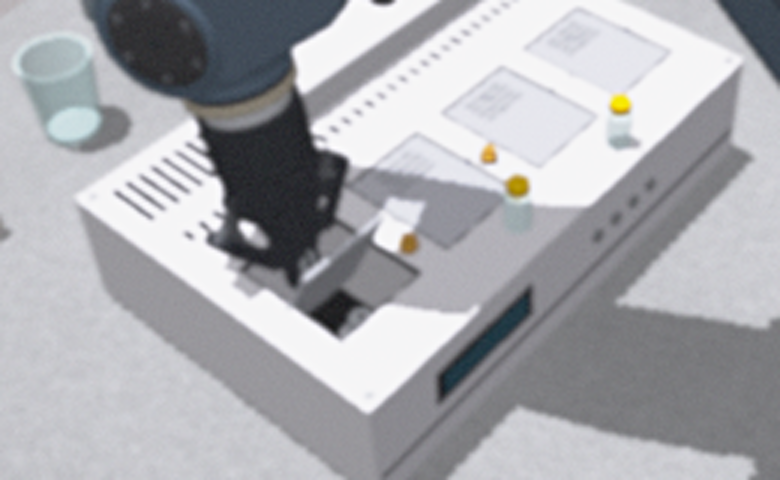

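The cover is standing steeply open with its plate at about (340,260), but I haven't felt the stop yet. I'll push forward (-x) in 1 mm steps until I do.

Run:
```python
from h import *
import cv2
for dx in np.arange(.027,.0119,-.001):
    m.move_l(pt(1,dx,-.038),max_speed=.03); f=m.current_force()
    print(round(dx,4),m.current_ee_pos().round(4),f.round(1),round(m.current_time(),2))
    if np.linalg.norm(f)>9: break
p,d=m.grab_frame("side"); cv2.imwrite("pics/s2.png",cv2.resize(p[180:340,100:360,::-1],(780,480),interpolation=2))
```

```text
0.027 [0.5451 0.2365 0.082 ] [ 5.9 -0.9 -0.7] 20.85
0.026 [0.5449 0.2365 0.0821] [ 7.9 -1.6 -2.5] 21.1
0.025 [0.5447 0.2366 0.0824] [11.1 -2.2 -2.2] 21.35
```

View pics/s2.png

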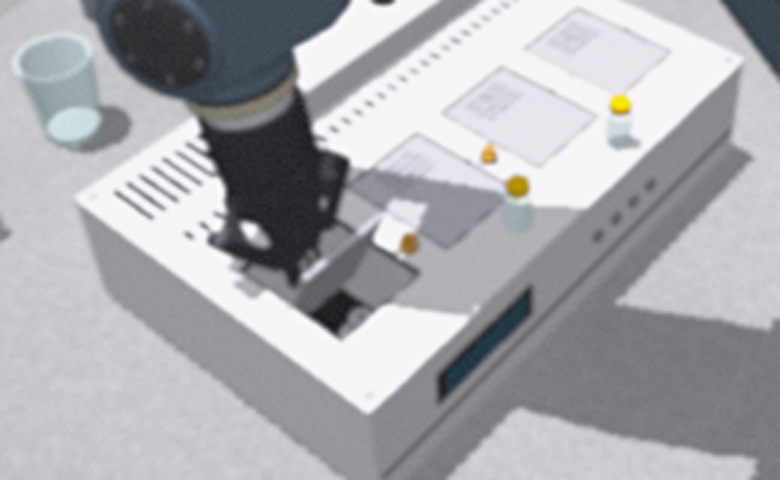

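The arm ran against a firm stop at about 11 N. I'll back off, retract along the tool axis, and measure the cover and the loose objects.

Run:
```python
from h import *
import cv2
m.move_l(pt(1,.0285,-.037),max_speed=.03); print(m.current_force())
m.move_l(pt(1,.0285,-.037)-rot()[:,0]*.09,max_speed=.08); print(m.current_force(),m.current_time())
m.move_l(pt(1,.06,.16),max_speed=.15)
m.move_ptp(pt(3,-.05,.3),rot(0)); 
print(m.current_time())
out=[]
for c in ("side","scene","wrist"):
    K,R,t=[m.get_calibration(c)[k] for k in ("camera_matrix","R","t")]
    p,d=m.grab_frame(c); cv2.imwrite(f"pics/{c}3.png",p[:,:,::-1])
    v,u=np.mgrid[:420,:560]
    P=(np.stack([(u-K[0,2])/K[0,0]*d,(v-K[1,2])/K[1,1]*d,d],-1)-t)@R
    h=P-pt(1,0,0); a,b,z=h@X,h@Y,h[...,2]
    k=(d>0)&(abs(b)<.03)&(a>-.045)&(a<.03)&(z>.006)&(z<.08)
    if k.sum()>5:
        s=np.polyfit(z[k],a[k],1); print(c,k.sum(),"zmax",np.percentile(z[k],[50,95,100]),"tilt",np.pi/2+np.arctan(s[0]))
    for n in ("vial_a_mid","tin_mid","nut_a_mid","rack_mid","wrench_mid"):
        print(c,n,[(np.round(r["at"],3).tolist(),round(r["confidence"],2)) for r in m.look_for(c,n)])
cv2.imwrite("pics/s3.png",np.hstack([cv2.resize(cv2.imread("pics/side3.png")[170:350,90:360],(400,267)),cv2.resize(cv2.imread("pics/wrist3.png"),(400,300))[:267]]))
```

```text
[ 0.17508436  0.18109476 -0.76380421]
[0.84968099 0.21346078 0.6028442 ] 22.95
24.9417
side 145 zmax [0.03472202 0.0423781  0.04473112] tilt 1.219147410181058
side vial_a_mid [([0.422, 0.134, 0.148], 0.76)]
side tin_mid [([0.603, 0.202, 0.139], 0.73)]
side nut_a_mid []
side rack_mid [([0.487, 0.475, 0.022], 0.86)]
side wrench_mid [([0.423, -0.442, 0.011], 0.73)]
scene 181 zmax [0.02486094 0.04172855 0.04586516] tilt 1.1581311084204022
scene vial_a_mid [([0.615, 0.191, 0.136], 0.54), ([0.438, 0.126, 0.15], 0.53), ([0.671, 0.008, 0.12], 0.37)]
scene tin_mid [([0.615, 0.193, 0.139], 0.71)]
scene nut_a_mid [([0.676, 0.005, 0.12], 0.25)]
scene rack_mid [([0.501, 0.457, 0.019], 0.69)]
scene wrench_mid [([0.434, -0.446, 0.013], 0.5)]
wrist 387 zmax [0.03859982 0.04168191 0.04279517] tilt 1.0848002077170544
wrist vial_a_mid [([0.422, 0.128, 0.167], 0.81), ([0.513, 0.097, 0.12], 0.68)]
wrist tin_mid [([0.605, 0.191, 0.135], 0.96)]
wrist nut_a_mid [([0.481, 0.192, 0.128], 0.58)]
wrist rack_mid [([0.49, 0.448, 0.02], 0.63)]
wrist wrench_mid [([0.472, -0.434, 0.006], 0.9), ([0.518, 0.103, 0.121], 0.33)]
```

View pics/s3.png

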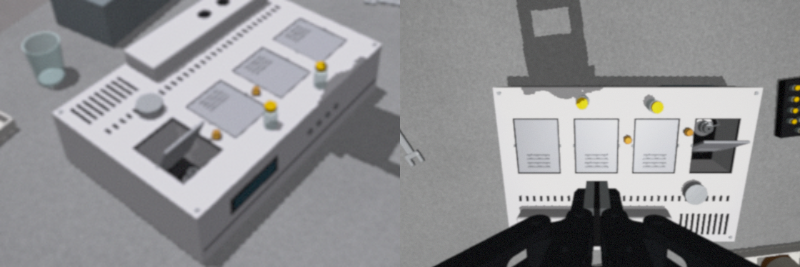

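The cover's front edge stands about 43 mm above the deck with a tilt of about 1.15 rad, so it's at its stop. The vials, nuts and tin are in place, and the arm is clear.

```bash
python3 -c "
from bench import manip as m
m.sign_off(); print(m.current_time())"
```

```text
the job is handed in; nothing more can be done
the job is handed in; nothing more can be done
```

The hinged cover was cover 1, the leftmost. I pushed it open to its stop, left it standing open, and handed the job in at about 25 s of the 48 s allowed; no verdict was reported.

- **Finding it:** I pressed covers 4, 3 and 2 first. Each pushed back at about 3–4 N per mm and I stopped at 12–13 N, so they are blanks. Cover 1 gave way with only about 1 N. I followed it down and then pushed it forward until the stop pushed back at about 11 N.
- **Cover at the end:** after the arm backed away, all three cameras put the front edge 42–46 mm above the deck, against about 43 mm expected at the stop. Tilt estimates were 1.22 (side), 1.16 (scene) and 1.08 rad (wrist). They disagree slightly because the fits are coarse, but all are above the 1.0 rad needed.
- **Loose things:** in the side camera, the vial it reported, the tin, rack and wrench were within about 3 mm of where they started. Both nuts and both vials look unmoved in the final pictures.
- **Checks that disagreed:**
  - The side camera's network missed the nuts in the final check. The wrist camera put one about 5 mm from its first position, within its error.
  - Some wrist and scene detections of a vial, the wrench and a nut were off or false; for example, the wrist camera put the wrench about 45 mm away from its true place. The side camera contradicts that, and the arm never went near the wrench.

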